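# Sort the stool parts and show the tenon to the inspection camera

### The arm

A 6-joint arm with a two-finger parallel gripper is mounted at the origin on the work surface. World frame = base frame: x ahead of the robot, y to its left, z up, the work surface at z = 0. Lengths are in m, angles in rad, forces in N, time in s.
With the tool pointing down it reaches from about 0.35 to 0.975 m from the base axis. Payload 4.9 kg.
Tool frame: the origin (TCP) lies at the very end of the fingers, on their centre line; the grasp point (between the pads) lies 19 mm behind it; z points along the fingers, y is the line along which they close (so a half turn about z gives the same grasp; the last joint's range is limited). The gripper opens to 85 mm and grips with 20 to 120 N. Pads are 22 mm wide; open, the fingers measure 114 mm over their backs; the gripper's body (76 mm by 85 mm) begins 54 mm behind the grasp point. The pads swing forward as they close: fully open they stand 13 mm farther back than shut.
Start: joints at [-1.466, 0.053, 1.613, -0, 1.476, -0.119], TCP at [0.139, -0.609, 0.231] pointing down, gripper open.
Joint ranges: [-3.01, 3.01], [-1.01, 2.22], [0.06, 2.58], [-1.02, 4.17], [0.09, 2.62], [-3.14, 3.14]. Speed limits (rad/s): [2.57, 2.57, 3.14, 3.14, 3.14, 3.14].

### API

Orientations are given as a unit quaternion [w, x, y, z].
In Python, from plant import state, optics, ticket, nets gives the robot as it stands. The module is installed in compiled form; this text tells all that it offers.
- The arm moves only by the shell command python3 -m inch 'ROWS' [OPENING]. ROWS is JSON, a list of rows, each an object of numbers: "dx", "dy", "dz": the shift along the tool's x, y, z as a fraction of full scale; "rx", "ry", "rz": the turn, a rotation vector about the tool's x, y, z as a fraction of full scale. In form: [{"dx": .., "dy": .., "dz": .., "rx": .., "ry": .., "rz": ..}, ...]. A call has 1 to 5 rows; each row is the pose to reach, as a shift and turn from the pose commanded when the call began, along the tool's axes at that moment; what a row does not reach only later rows make up. Full scale, the value 1, is 0.8 m for a shift and 1.5 rad for a turn. A row lasts 1/10 s, in which the tool goes at most 50 mm and 8.59 degrees, less where a joint would pass 70% of its speed; a pose out of reach is approached as far as the arm can. A call with a number of a shift or a turn outside -1 to 1 is refused whole. A call with a gripper value outside its range is refused whole. OPENING is the opening, from -1 (shut) to 1 (fully open), set as the call begins (- or left out, the last holds). The fingers move at their own pace and stop on an object; the grip force is fixed at half the most. Time passes only in rows, so rows that repeat a pose let the fingers close. It gives the time, the measured TCP pose, the force, the opening and the grip force at its end, in the units of the state.
- state(): the state, without advancing time (a new reading comes with each control period).
- optics.grab_frame(name): name is "scene" or "top" or "wrist"; returns the picture (420x560x3 uint8, red, green, blue); there is no depth.
- optics.camera_info(name): a dict with "fx", "fy", "cx", "cy" (pixels), "R" (3x3) and "t" (3): a world point X has camera coordinates R X + t. Camera axes: x right, y down, z forward; pixel columns grow to the right and rows downward; lengths in m; the calibration is good to about 2 mm. The wrist camera is an equidistant fisheye: a pixel r from the principal point sees the ray r / f radians off the axis. A picture is of the moment at which its call begins: read the wrist's pose just before it. camera_info takes no time and is no camera call; for the wrist camera it gives the pose at the moment of the call.
- ticket.job_done(): hands the job in; it is judged then, once.
Trained networks look in the newest picture that a camera, given by its name, has taken for a name from the list of things; names that differ only in an ending like _2 or _b are one class to them, and where a whole thing is asked for, a point or a joint stands for the part that bears it (a point fixed in the world has none). Each returns a list of dicts, best first, with "confidence" (0 to 1); they miss things now and then, are a little off and sometimes report something else, mostly with a low value. They report only what shows in the picture. A call takes as long as a camera call. They do not tell look-alikes from the thing itself.
- nets.boxes_of(camera, name): "bbox" ([centre column, centre row, width, height] in pixels, round what is visible of it).
- nets.outline_of(camera, name): "pixels" (420x560 bool, what is visible of it) and "bbox" ([centre column, centre row, width, height] in pixels, round what is visible of it).
The state is a dict: "time": time; "joint_pos": joint angles; "joint_vel": joint speeds; "joint_efforts": joint torques, N m; "tool_pos": TCP position; "tool_rot": TCP orientation; "contact_force": force on the tool from outside, world axes, zero at the start; "ft_torque": the same for the moment, N m; "gripper_width": opening from 0.0 (shut) to 1.0 (fully open); "grasp_force": force on a finger pad.
Only numpy, scipy, OpenCV 4.12 (cv2) and the standard library are available. Lean on these libraries where they do the work, as an engineer would, in place of code of your own. Each camera call takes 0.05 s, during which the arm holds its last target. There are 200 camera calls.

### The job

These parts for a bamboo stool have just been made: set the loose post cap down in the bin that holds the caps and the loose locking peg down in the bin that holds the pegs. Then take the tenoned rung out of the wooden cradle and hold it up in the air for the inspection camera, the end of its tenon pointing straight into the lens along the camera's slanting line of sight, centred, with the tenon's end face about 120 mm from the lens, and finish still holding it there, motionless. Do not throw or drop the cap or peg from a height, do not touch the camera or its stand, and leave the plain rung and everything else on the bench where it is.

Things in the scene. Friction and masses are not known exactly. Their poses are not given: they have to be found in the camera images.
- rung_mid (a point): the tenoned rung: golden bamboo, two black scorched bands, 200 mm long: round body 36 mm thick, 170 mm long, then a pale tenon 24 mm thick, 30 mm long at its +x end; about 120 g. Point: on its axis, half-way along the 200 mm; x runs towards the tenon's end, z up as it lies. It lies level in one of the cradle's two places, its axis 50 mm above the bench; grip it from above between the cross pieces
- rung_tenon_end (a point): centre of the end face of the rung's tenon, 100 mm from rung_mid along the rung's x axis; same axes as rung_mid
- rung: the tenoned rung again; this origin lies 18 mm below rung_mid as it lies in the cradle, same axes
- lens (a point): centre of the inspection camera's front glass, its foremost part, in a white ring light 81 mm wide. The camera looks along this frame's -x axis, always 20 degrees (0.35 rad) downwards; +x points back into the camera, y is level. 224 to 294 mm above the bench. The rung is right when its x axis is parallel to this x axis and has the same sense (tenon end raised 20 degrees)
- camera_stand: the camera's fixed stand on the robot's left: grey base plate 170 x 150 x 14 mm and a steel column 25 mm in diameter, 349 mm tall, at this origin (on the bench under the column); the camera head reaches 158 mm from the column towards its -x axis, which points to the robot's working area
- camera_height (a joint): height of the camera's clamp on the column, 0 to 0.07 m, locked by friction; not to be touched. At 0 the lens is 224 mm above the bench
- cradle: wooden cradle for round stock, fixed, 150 x 200 x 46 mm: two cross pieces 18 mm thick at x = -58 and +58 mm (98 mm free between them), each with two square notches 40 mm wide, 14 mm deep at y = -50 and +50 mm, in which the two rungs lie side by side along its x axis, 100 mm apart. 12 mm runners below. Origin on the bench under its centre
- cap_mid (a point): the loose post cap: pale turned wood with a dark ring, standing on its 36 mm diameter, 14 mm high spigot, with a flange 48 mm in diameter from 14 to 24 mm above the bench, 26 mm high in all; about 40 g. The point is on its axis 13 mm above its underside, z up. Grip it across the flange
- cap: the loose post cap; origin at the centre of its underside
- peg_mid (a point): the loose locking peg: dark brown wood, square, 14 x 14 mm and 80 mm long, tapered at its +x end, lying on the bench along its x axis; about 20 g. The point is at its centre, 7 mm above the bench
- peg: the loose locking peg; origin 7 mm below its centre
- cap_bin: blue open bin for post caps, fixed, 130 mm along its x by 190 mm along its y by 55 mm high, walls and floor 4 mm, origin on the bench under its centre; two caps of the same kind already lie at its -y end
- cap_bin_space (a point): middle of the free part of the blue cap bin's floor, 4 mm above the bench; at least 60 mm free to every side of it
- peg_bin: red open bin for locking pegs, fixed, same size and axes as the blue one; four pegs of the same kind already lie at its -y end, up to 32 mm high
- peg_bin_space (a point): middle of the free part of the red peg bin's floor, 4 mm above the bench; at least 60 mm free to every side of it
- blank_mid (a point): leave alone: the plain greenish rung without tenon or scorched bands, 36 mm in diameter, 200 mm long, in the other place of the cradle; the point is at its centre
- canister: leave alone: lidded bamboo canister with scorched pattern, 115 mm in diameter, 149 mm high; origin under its centre
- sanding_block: leave alone: cork sanding block 72 x 110 x 30 mm; origin under its centre
- wax_tin: leave alone: round wax tin with yellow lid, 84 mm in diameter, 45 mm high; origin under its centre
- try_square: leave alone: try square lying flat, dark wooden stock 115 mm, steel blade 150 mm, 18 mm high; origin under the stock's middle
There are look-alikes about, which are no part of the job. Of the things that look like the peg_bin, the larger one is meant. Leave any grey look-alike of the rung alone.

How it is judged:
On the way:
1. the cap lies in the blue cap bin and the peg in the red peg bin, both let go (x of cap_mid in the frame of cap_bin between -0.063 and 0.063 m and y of cap_mid in the frame of cap_bin between -0.093 and 0.093 m and z of cap_mid in the frame of cap_bin between 0 and 0.052 m and contact force between each of cap, peg and the fingers below 0.1 N and linear speed of each of cap, peg below 0.05 m/s and x of peg_mid in the frame of peg_bin between -0.063 and 0.063 m and y of peg_mid in the frame of peg_bin between -0.093 and 0.093 m and z of peg_mid in the frame of peg_bin between 0 and 0.052 m), for 0.2 s.
At the end, for the whole second after the job is handed in: Cap and peg lie let go in their own bins. The gripper holds the rung still in the air, touching nothing else; the centre of the tenon's end is 90 to 150 mm from the lens, within 20 mm of the line of sight sideways and up or down; the rung is within 10 degrees of that line, tenon first (all of step 1 and x of rung_tenon_end in the frame of lens between -0.15 and -0.09 m and y of rung_tenon_end in the frame of lens between -0.02 and 0.02 m and z of rung_tenon_end in the frame of lens between -0.02 and 0.02 m and x of rung_mid in the frame of lens below -0.18 m and angle between the x axis of rung_mid and the x axis of lens, either way round below 0.18 rad and height (world z) of rung_mid above 0.12 m and contact force between rung and the fingers above 2 N and contact force between rung and camera_stand below 0.1 N and contact force between rung and cradle below 0.1 N and linear speed of rung below 0.03 m/s and angular speed of rung below 0.2 rad/s); the arm keeps its last pose, push and grip.
It fails at once if the camera or its stand is touched (contact force between camera_stand and anything else above 1 N).
It fails at once if the plain rung or another bystander is moved by more than 30 mm (distance of any of blank_mid, canister, sanding_block, wax_tin, try_square from where it was at the start of the episode above 0.03 m).
It fails at once if the cap or the peg is dropped from a height or thrown (flies free faster than 1.2 m/s, a fall of about 70 mm) ((linear speed of cap above 1.2 m/s and contact force between cap and the fingers below 0.05 N) or (linear speed of peg above 1.2 m/s and contact force between peg and the fingers below 0.05 N)).
It also fails if it takes over 64 s, if anything falls off the work surface, if the arm or the gripper's body presses on something with over 40 N, if the wrist force passes 120 N, or if a joint passes its speed limit or range.

## Working session

There is one attempt and no reset: what is moved stays moved. The work goes in short steps, Python scripts to look and compute and a shell command to move; the robot and the scene stay as the last step left them, time stands still between calls to the robot, and variables do not carry over. Pictures are saved under pics/ and viewed, at most 10 in all, crops included, and the job is handed in when it is done.

```bash
mkdir -p pics
cat > h.py <<'E'
import numpy as np, cv2
from plant import state, optics, ticket, nets
def save(cam,fn):
    im=optics.grab_frame(cam); cv2.imwrite('pics/'+fn,im[:,:,::-1]); return im
def ray(cam,uv,ci=None):
    ci=ci or optics.camera_info(cam); R=np.array(ci['R']);t=np.array(ci['t'])
    x=(uv[0]-ci['cx'])/ci['fx'];y=(uv[1]-ci['cy'])/ci['fy']
    if cam=='wrist':
        r=np.hypot(x,y); s=np.sin(r)/r if r>1e-9 else 1; d=np.array([x*s,y*s,np.cos(r)])
    else: d=np.array([x,y,1.])
    return -R.T@t, R.T@d/np.linalg.norm(d)
def atz(cam,uv,z,ci=None):
    o,d=ray(cam,uv,ci); return o+d*(z-o[2])/d[2]
def tri(rays):
    A=sum(np.eye(3)-np.outer(d,d) for o,d in rays); b=sum((np.eye(3)-np.outer(d,d))@o for o,d in rays)
    return np.linalg.solve(A,b)
E
python3 - <<'E'
from h import *
np.set_printoptions(precision=3,suppress=True)
for c in ('scene','top'):
    save(c,c+'0.png'); ci=optics.camera_info(c); R=np.array(ci['R']); print(c,ci['fx'],-R.T@np.array(ci['t']),R[2])
    for n in ['rung','cap','peg','cap_bin','peg_bin','cradle','lens','camera_stand','blank_mid']:
        print(c,n,[(round(float(d['confidence']),2),np.round(d['bbox']).astype(int).tolist(), atz(c,d['bbox'][:2],.0)[:2].round(3).tolist()) for d in nets.boxes_of(c,n)[:4]])
print(state())
E
```

```text
scene 432.6802930734927 [ 1.084 -0.37   1.045] [-0.52   0.391 -0.759]
scene rung [(0.87, [290, 190, 45, 45], [0.311, 0.241]), (0.74, [332, 239, 36, 65], [0.55, 0.223]), (0.31, [299, 245, 36, 62], [0.51, 0.129])]
scene cap [(0.76, [241, 296, 18, 20], [0.554, -0.104]), (0.29, [120, 298, 95, 83], [0.367, -0.372])]
scene peg [(0.56, [214, 270, 5, 21], [0.438, -0.122])]
scene cap_bin [(0.85, [121, 296, 95, 84], [0.363, -0.368])]
scene peg_bin [(0.88, [155, 356, 104, 87], [0.571, -0.366]), (0.71, [126, 242, 51, 50], [0.2, -0.285])]
scene cradle [(0.92, [316, 248, 80, 62], [0.547, 0.162])]
scene lens [(0.57, [417, 140, 74, 42], [0.379, 0.781])]
scene camera_stand [(0.61, [415, 166, 75, 118], [0.474, 0.669]), (0.24, [333, 240, 41, 60], [0.553, 0.222])]
scene blank_mid [(0.93, [301, 245, 33, 63], [0.511, 0.132]), (0.21, [416, 141, 73, 44], [0.382, 0.773])]
top 409.3747043030055 [0.34  0.096 1.436] [ 0.128 -0.019 -0.992]
top rung [(0.81, [234, 192, 22, 60], [0.574, 0.208]), (0.69, [226, 267, 54, 34], [0.311, 0.24]), (0.66, [263, 204, 19, 57], [0.53, 0.109])]
top cap [(0.65, [326, 195, 12, 14],
[... 241 characters left out ...]
5])]
top lens [(0.71, [233, 191, 26, 59], [0.58, 0.212]), (0.59, [131, 185, 76, 35], [0.61, 0.572])]
top camera_stand [(0.83, [134, 192, 77, 46], [0.582, 0.562])]
top blank_mid [(0.79, [262, 204, 22, 58], [0.529, 0.11])]
{'time': 1.0, 'joint_pos': array([-1.466,  0.053,  1.613,  0.   ,  1.476, -0.119]), 'joint_vel': array([-0.   ,  0.   ,  0.001,  0.001,  0.   ,  0.   ]), 'joint_efforts': array([  0.   , -39.368, -37.047,  -0.   ,   0.   ,  -0.   ]), 'tool_pos': array([ 0.139, -0.609,  0.231]), 'tool_rot': array([0.   , 0.994, 0.112, 0.   ]), 'contact_force': array([-0.542,  0.308,  0.651]), 'ft_torque': array([ 0.006,  0.012, -0.007]), 'grasp_force': 0.0, 'gripper_width': 1.000254469048514}
```

Run:
```python
import cv2
for c in('scene','top'):
    im=cv2.imread(f'pics/{c}0.png'); cv2.imwrite(f'pics/{c}0b.png',cv2.resize(im,(800,600),interpolation=cv2.INTER_CUBIC))
```

```text
(no output)
```

View pics/scene0b.png

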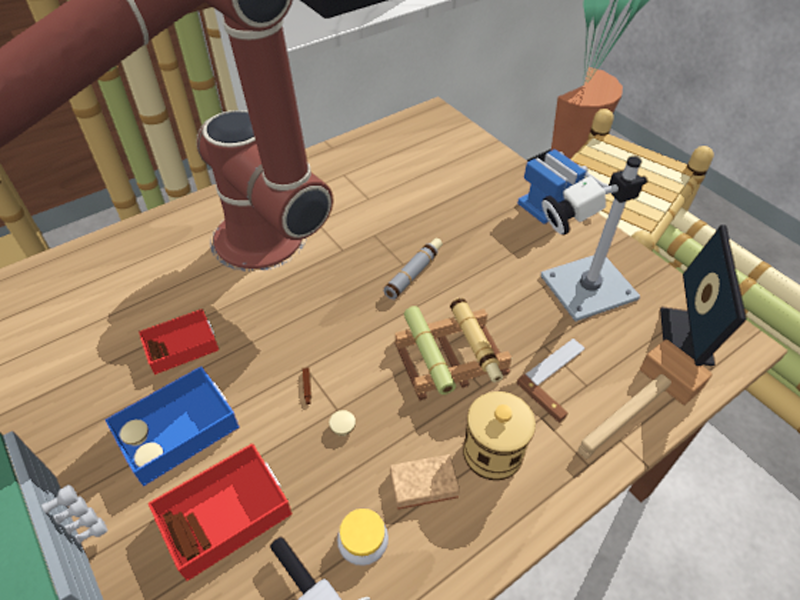

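View pics/top0b.png

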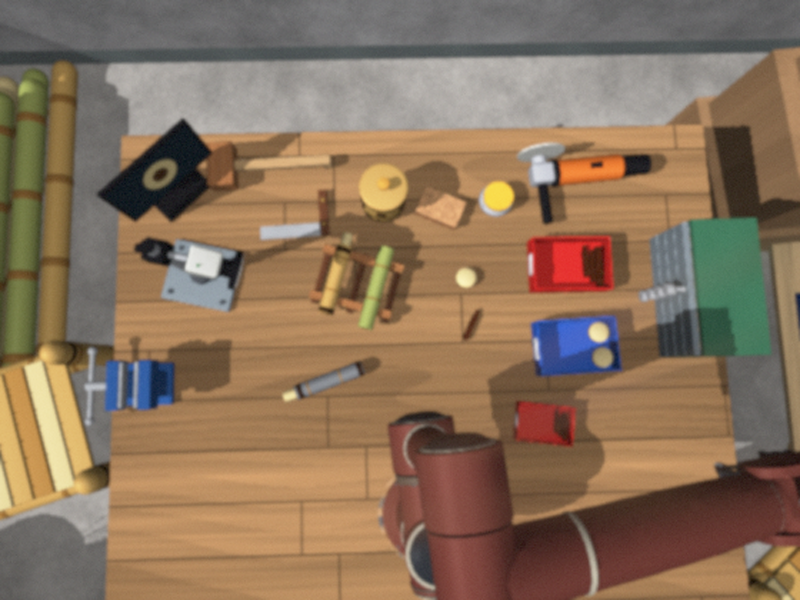

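The scene view (800×600 scale) shows the golden rung at (475,340), the plain rung at (428,348), and the inspection stand with its ring at (557,213). The cap is at (342,422), the peg at (307,385), the blue bin at (172,425) and the larger red bin at (220,510). The grey look-alike rung and the small red bin are distractors.

Run:
```python
from h import *
np.set_printoptions(precision=3,suppress=True)
s=cv2.imread('pics/scene0.png');t=cv2.imread('pics/top0.png')
def crop(im,x,y,w,h): return cv2.resize(im[y:y+h,x:x+w],(400,300),interpolation=cv2.INTER_CUBIC)
o=np.vstack([np.hstack([crop(s,365,95,100,75),crop(t,85,150,100,75)]),np.hstack([crop(s,270,200,100,75),crop(t,205,160,80,60)])])
cv2.imwrite('pics/c1.png',o)
C={'cap':([241,296],[326,195])}
for c in('scene','top'): 
    ims=optics.grab_frame(c)
S={};
def get(c,n):
    return nets.outline_of(c,n)
for n in['cap','peg','cap_bin','peg_bin','rung','blank_mid','cradle']:
    a=get('scene',n);b=get('top',n)
    for x in a[:2]:
        for y in b[:2]:
            r=[ray('scene',x['bbox'][:2]),ray('top',y['bbox'][:2])]
            p=tri(r); e=[np.linalg.norm(np.cross(p-o,d)) for o,d in r]
            print(n,p,round(e[0],4),x['confidence'],y['confidence'],x['bbox'],y['bbox'])
    if not b: print(n,'no top',[x['bbox'] for x in a])
```

```text
cap [ 0.557 -0.114  0.023] 0.0038 0.8 0.64 [239.6, 294.9, 20.9, 21.8] [326.8, 194.4, 13.9, 18.1]
cap [ 0.512 -0.234  0.163] 0.1386 0.7 0.64 [120.2, 296.4, 97.5, 82.8] [326.8, 194.4, 13.9, 18.1]
peg [ 0.553 -0.068 -0.222] 0.1373 0.7 0.67 [297.4, 336.1, 49.5, 40.9] [329.6, 229.1, 5.9, 16.1]
peg [0.539 0.007 0.23 ] 0.1533 0.6 0.67 [332.8, 236.7, 41.7, 60.7] [329.6, 229.1, 5.9, 16.1]
cap_bin [ 0.376 -0.373  0.023] 0.0041 0.95 0.64 [120.0, 295.9, 95.8, 82.5] [404.0, 244.3, 62.3, 41.6]
cap_bin [ 0.628 -0.194  0.345] 0.1771 0.95 0.55 [120.0, 295.9, 95.8, 82.5] [305.9, 145.3, 36.2, 32.6]
cap_bin [ 0.546 -0.129  0.385] 0.217 0.21 0.64 [316.6, 247.5, 83.8, 64.8] [404.0, 244.3, 62.3, 41.6]
cap_bin [ 0.677 -0.002  0.285] 0.0266 0.21 0.55 [316.6, 247.5, 83.8, 64.8] [305.9, 145.3, 36.2, 32.6]
peg_bin [ 0.201 -0.285  0.015] 0.0018 0.84 0.96 [124.8, 238.9, 51.9, 50.8] [380.6, 296.4, 45.0, 30.1]
peg_bin [ 0.51  -0.289  0.358] 0.0271 0.84 0.82 [124.8, 238.9, 51.9, 50.8] [399.2, 187.2, 62.5, 40.3]
peg_bin [ 0.169 -0.425 -0.732] 0.074 0.62 0.96 [154.6, 358.7, 97.7, 91.0] [380.6, 296.4, 45.0, 30.1]
peg_bin [ 0.579 -0.372  0.012] 0.005 0.62 0.82 [154.6, 358.7, 97.7, 91.0] [399.2, 187.2, 62.5, 40.3]
rung [0.504 0.148 0.246] 0.0488 0.81 0.85 [289.6, 187.2, 44.8, 46.2] [233.6, 193.9, 25.1, 59.8]
rung [0.312 0.239 0.014] 0.0003 0.81 0.8 [289.6, 187.2, 44.8, 46.2] [225.8, 267.2, 55.9, 28.3]
rung [0.565 0.21  0.036] 0.0033 0.66 0.85 [334.6, 237.3, 32.7, 64.1] [233.6, 193.9, 25.1, 59.8]
rung [ 0.362  0.324 -0.26 ] 0.0792 0.66 0.8 [334.6, 237.3, 32.7, 64.1] [225.8, 267.2, 55.9, 28.3]
blank_mid [0.527 0.11  0.029] 0.0004 0.84 0.58 [298.2, 246.4, 37.3, 60.6] [261.9, 203.7, 22.6, 57.8]
cradle [0.549 0.162 0.   ] 0.0023 0.67 0.98 [317.0, 248.8, 81.2, 63.8] [248.0, 199.4, 66.2, 52.6]
```

View pics/c1.png

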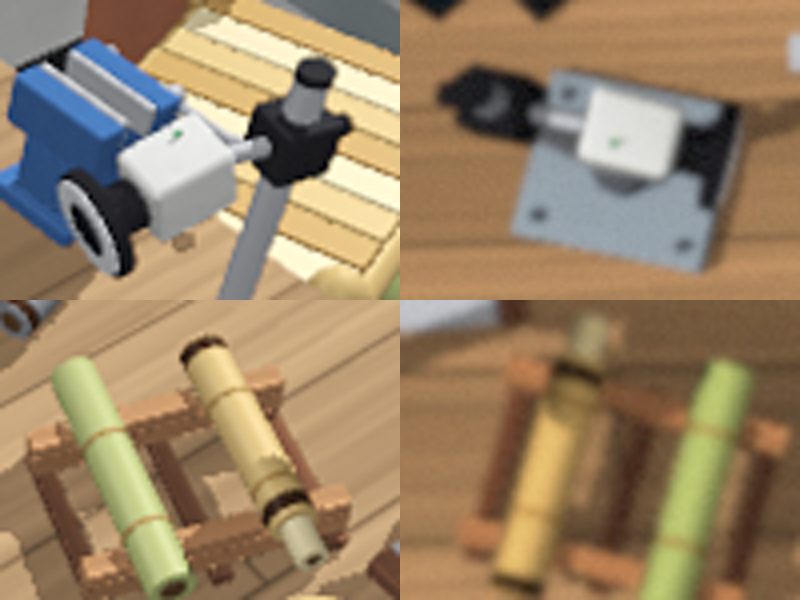

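The crop confirms the tenon is at the rung's far (+x) end. The lens ring is at about (387,150) in the scene image and (168,190) in the top image.

```bash
cat >> h.py <<'E'
from scipy.spatial.transform import Rotation as Ro
np.set_printoptions(precision=4,suppress=True)
def tool(st=None):
    st=st or state(); q=np.array(st['tool_rot']); return np.array(st['tool_pos']),Ro.from_quat(q[[1,2,3,0]])
def down(yaw_y,tilt=0):
    "tool z down, tool y horizontal at world angle yaw_y; nearest of the half turns to now; tilt about tool y"
    best=None
    for a in (yaw_y,yaw_y+np.pi):
        y=np.array([np.cos(a),np.sin(a),0]);z=np.array([0,0,-1.]);x=np.cross(y,z)
        R=Ro.from_matrix(np.c_[x,y,z])*Ro.from_euler('y',tilt)
        m=(tool()[1].inv()*R).magnitude()
        if best is None or m<best[0]: best=(m,R)
    return best[1]
def plan(P,R=None):
    p,R0=tool(); R=R or R0
    d=R0.inv().apply(np.array(P)-p); r=(R0.inv()*R).as_rotvec()
    print('d',(d/.8).round(4),'r',(r/1.5).round(4),'rows>=',max(np.linalg.norm(d)/.05,np.degrees(np.linalg.norm(r))/8.59).round(1))
E
python3 - <<'E'
from h import *
def T(s,t):
    r=[ray('scene',s),ray('top',t)];p=tri(r);return p,np.linalg.norm(np.cross(p-r[0][0],r[0][1])).round(4)
print('peg',T((214,270),(329.6,229.1)))
k=.7
a,b=[atz('top',np.array(u)*k,.012) for u in((478,312),(466,338))];print('pegdir',a-b,np.degrees(np.arctan2(*(a-b)[1::-1])))
print('tenon',T((347.5,263.75),(243.4,166)),'other',T((321,211),(229,216)))
print('lens',T((387,150.5),(168,190)),'coltop',T((444,114),(100,174)))
for z in(.05,):
    a,b=atz('top',(243.4,166),z),atz('top',(229,216),z);print(a,b,np.degrees(np.arctan2(*(a-b)[1::-1])))
print(tool()[1].as_matrix()); ci=optics.camera_info('wrist');R=np.array(ci['R']);print('wcam',-R.T@np.array(ci['t']),R,ci['fx'])
plan([.556,-.113,.25],down(np.radians(-5)))
E
```

```text
peg (array([ 0.4363, -0.123 , -0.0004]), np.float64(0.0024))
pegdir [ 0.0628 -0.0322  0.    ] -27.112751107166513
tenon (array([0.66  , 0.1741, 0.0463]), np.float64(0.0032)) other (array([0.4841, 0.2231, 0.0688]), np.float64(0.0021))
lens (array([0.5437, 0.38  , 0.2697]), np.float64(0.0036)) coltop (array([0.5776, 0.5441, 0.3406]), np.float64(0.0005))
[0.6571 0.1714 0.05  ] [0.4849 0.2231 0.05  ] -16.708897888923442
[[ 0.9751  0.2219 -0.    ]
 [ 0.2219 -0.9751  0.    ]
 [-0.     -0.     -1.    ]]
wcam [ 0.2157 -0.5918  0.3739] [[ 0.221  -0.9753 -0.0006]
 [-0.9268 -0.2102  0.3114]
 [-0.3038 -0.0683 -0.9503]] 325.19226210127806
d [ 0.6463 -0.4892 -0.0234] r [-0.      0.     -0.8398] rows>= 13.0
```

Run:
```python
from h import *
plan([.556,-.113,.2],down(np.radians(-117)))
```

```text
d [ 0.6463 -0.4892  0.0391] r [-0.      0.      0.4634] rows>= 13.0
```

```bash
python3 -m inch '[{"dx":0.06,"dy":-0.04},{"dx":0.11,"dy":-0.08},{"dx":0.16,"dy":-0.12},{"dx":0.21,"dy":-0.16},{"dx":0.24,"dy":-0.18}]'
python3 -m inch '[{"dx":0.05,"dy":-0.035,"rz":0.09},{"dx":0.1,"dy":-0.07,"rz":0.18},{"dx":0.15,"dy":-0.11,"rz":0.27},{"dx":0.2,"dy":-0.15,"rz":0.36},{"dx":0.24,"dy":-0.18,"rz":0.46}]'
python3 - <<'E'
from h import *
plan([.556,-.113,.2],down(np.radians(-117)))
E
```

```text
d [ 0.6463 -0.4892  0.0391] r [-0.      0.      0.4634] rows>= 13.0validation failed for argument at $[0]...
validation failed for argument at $[0]...
```

```bash
python3 -m inch '[{"dx":0.06,"dy":-0.04,"dz":0,"rx":0,"ry":0,"rz":0},{"dx":0.11,"dy":-0.08,"dz":0,"rx":0,"ry":0,"rz":0},{"dx":0.16,"dy":-0.12,"dz":0,"rx":0,"ry":0,"rz":0},{"dx":0.21,"dy":-0.16,"dz":0,"rx":0,"ry":0,"rz":0},{"dx":0.24,"dy":-0.18,"dz":0,"rx":0,"ry":0,"rz":0}]'
python3 -m inch '[{"dx":0.05,"dy":-0.035,"dz":0,"rx":0,"ry":0,"rz":0.09},{"dx":0.1,"dy":-0.07,"dz":0,"rx":0,"ry":0,"rz":0.18},{"dx":0.15,"dy":-0.11,"dz":0,"rx":0,"ry":0,"rz":0.27},{"dx":0.2,"dy":-0.15,"dz":0,"rx":0,"ry":0,"rz":0.36},{"dx":0.24,"dy":-0.18,"dz":0,"rx":0,"ry":0,"rz":0.46}]'
python3 - <<'E'
from h import *
plan([.556,-.113,.2],down(np.radians(-117)))
E
```

```text
time: 2.3
tool_pos: [0.2951, -0.4243, 0.2314]
tool_rot: [0.0, 0.994, 0.112, 0.0]
contact_force: [0.3, 0.2, -0.3]
gripper_width: 1.0
grasp_force: 0.0
time: 2.8
tool_pos: [0.4426, -0.2513, 0.2317]
tool_rot: [0.0, 0.976, -0.217, 0.0]
contact_force: [0.1, -0.7, -0.5]
gripper_width: 0.996
grasp_force: 0.0
d [ 0.0553 -0.2167  0.0396] r [ 0.0001 -0.0006  0.0231] rows>= 3.6
```

```bash
python3 -m inch '[{"dx":0.015,"dy":-0.06,"dz":0.01,"rx":0,"ry":0,"rz":0.02},{"dx":0.03,"dy":-0.11,"dz":0.02,"rx":0,"ry":0,"rz":0.02},{"dx":0.04,"dy":-0.16,"dz":0.03,"rx":0,"ry":0,"rz":0.02},{"dx":0.055,"dy":-0.217,"dz":0.04,"rx":0,"ry":0,"rz":0.02},{"dx":0.055,"dy":-0.217,"dz":0.04,"rx":0,"ry":0,"rz":0.02}]'
cat >> h.py <<'E'
def look(names,fn=None,zs={}):
    ci=optics.camera_info('wrist'); im=save('wrist',fn or 'tmp.png')
    for n in names:
        for d in nets.outline_of('wrist',n)[:3]:
            m=d['pixels']; pts=np.argwhere(m)[:,::-1].astype(float)
            if len(pts)<10: continue
            (c,sz,a)=cv2.minAreaRect(pts.astype(np.float32)); cen=pts.mean(0)
            z=zs.get(n,0); W=atz('wrist',d['bbox'][:2],z,ci); M=atz('wrist',cen,z,ci)
            Q=np.array([atz('wrist',q,z,ci)[:2] for q in pts[::max(1,len(pts)//400)]]); Q2=Q-Q.mean(0); w,v=np.linalg.eigh(Q2.T@Q2); 
            print(n,round(float(d['confidence']),2),np.round(d['bbox']),'box@',W[:2],'cen@',M[:2],'dir',np.degrees(np.arctan2(v[1,1],v[0,1])).round(1),'ext',np.ptp(Q2@v[:,1]).round(3),np.ptp(Q2@v[:,0]).round(3))
    return ci,im
E
python3 - <<'E'
from h import *
print(tool()[0]); look(['cap','peg','cap_bin','peg_bin'],'w1.png',{'cap':.02,'peg':.01,'cap_bin':.03,'peg_bin':.03})
E
```

```text
time: 3.3
tool_pos: [0.5557, -0.1095, 0.1978]
tool_rot: [-0.001, 0.974, -0.226, -0.001]
contact_force: [-1.2, -0.1, -0.6]
gripper_width: 1.002
grasp_force: 0.0
[ 0.5557 -0.1095  0.1978]
cap 0.75 [499. 226. 119. 162.] box@ [ 0.3906 -0.3372] cen@ [ 0.3845 -0.3501] dir 92.8 ext 0.203 0.18
cap 0.68 [281. 184.  45.  48.] box@ [ 0.5554 -0.1127] cen@ [ 0.5576 -0.1125] dir 136.5 ext 0.048 0.046
cap 0.63 [ 15. 208.  30.  61.] box@ [0.6898 0.2185] cen@ [0.6974 0.2301] dir 130.3 ext 0.101 0.057
peg 0.75 [331. 261.  18.  65.] box@ [ 0.4466 -0.1234] cen@ [ 0.4433 -0.1222] dir 153.7 ext 0.083 0.017
cap_bin 0.66 [500. 226. 121. 160.] box@ [ 0.3973 -0.3324] cen@ [ 0.3918 -0.3439] dir 94.2 ext 0.188 0.172
cap_bin 0.33 [ 50. 272.  65. 114.] box@ [0.5898 0.2133] cen@ [0.591  0.2177] dir 159.0 ext 0.181 0.063
peg_bin 0.76 [498. 330.  48.  58.] box@ [ 0.2209 -0.311 ] cen@ [ 0.2235 -0.324 ] dir -163.6 ext 0.156 0.064
peg_bin 0.63 [470.  81. 178. 162.] box@ [ 0.574 -0.342] cen@ [ 0.5804 -0.3505] dir 87.5 ext 0.228 0.143
peg_bin 0.45 [ 49. 113.  98. 121.] box@ [0.7514 0.0818] cen@ [0.7625 0.0892] dir 64.2 ext 0.165 0.153
```

View pics/w1.png

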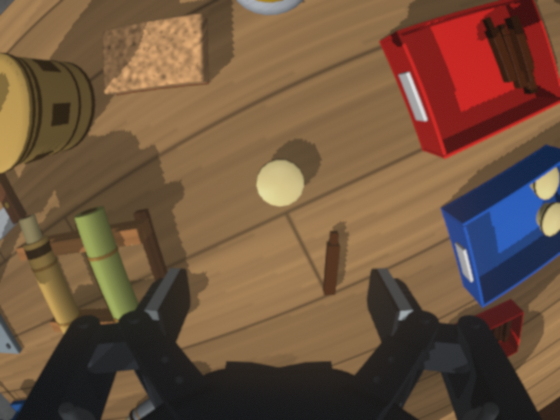

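Wrist view: the cap is at (281,184), the peg at (331,261), the blue bin's free end at about (480,240) and the red bin's at (430,90). The networks' values agree with the first triangulation.

Run:
```python
from h import *
plan([.5565,-.1125,.002],down(np.radians(-117)))
```

```text
d [ 0.0016 -0.0038  0.2472] r [ 0.0001 -0.0004  0.0058] rows>= 4.0
```

```bash
python3 -m inch '[{"dx":0.001,"dy":-0.003,"dz":0.06,"rx":0,"ry":0,"rz":0},{"dx":0.001,"dy":-0.003,"dz":0.12,"rx":0,"ry":0,"rz":0},{"dx":0.001,"dy":-0.003,"dz":0.17,"rx":0,"ry":0,"rz":0},{"dx":0.001,"dy":-0.003,"dz":0.22,"rx":0,"ry":0,"rz":0},{"dx":0.001,"dy":-0.003,"dz":0.245,"rx":0,"ry":0,"rz":0}]'
python3 -m inch '[{"dx":0,"dy":0,"dz":0,"rx":0,"ry":0,"rz":0},{"dx":0,"dy":0,"dz":0,"rx":0,"ry":0,"rz":0},{"dx":0,"dy":0,"dz":0,"rx":0,"ry":0,"rz":0},{"dx":0,"dy":0,"dz":0,"rx":0,"ry":0,"rz":0},{"dx":0,"dy":0,"dz":0,"rx":0,"ry":0,"rz":0}]' -1
python3 -m inch '[{"dx":0,"dy":0,"dz":0,"rx":0,"ry":0,"rz":0},{"dx":0,"dy":0,"dz":0,"rx":0,"ry":0,"rz":0},{"dx":0,"dy":0,"dz":0,"rx":0,"ry":0,"rz":0},{"dx":0,"dy":0,"dz":0,"rx":0,"ry":0,"rz":0},{"dx":0,"dy":0,"dz":0,"rx":0,"ry":0,"rz":0}]'
```

```text
time: 4.05
tool_pos: [0.5529, -0.1124, -0.0003]
tool_rot: [-0.0, 0.973, -0.23, -0.003]
contact_force: [-0.5, 0.1, -0.1]
gripper_width: 0.999
grasp_force: 0.0
time: 4.55
tool_pos: [0.558, -0.1129, 0.0061]
tool_rot: [0.0, 0.974, -0.229, 0.002]
contact_force: [-0.3, -1.4, 5.9]
gripper_width: 0.528
grasp_force: 61.8
time: 5.05
tool_pos: [0.558, -0.1129, 0.0061]
tool_rot: [0.001, 0.974, -0.229, 0.002]
contact_force: [-1.0, -0.4, 5.9]
gripper_width: 0.535
grasp_force: 61.8
```

```bash
python3 -m inch '[{"dx":0,"dy":0,"dz":-0.04,"rx":0,"ry":0,"rz":0},{"dx":0,"dy":0,"dz":-0.09,"rx":0,"ry":0,"rz":0},{"dx":0,"dy":0,"dz":-0.13,"rx":0,"ry":0,"rz":0},{"dx":0,"dy":0,"dz":-0.15,"rx":0,"ry":0,"rz":0}]'
python3 - <<'E'
from h import *
plan([.378,-.343,.13],down(np.radians(-117)))
E
```

```text
time: 5.45
tool_pos: [0.5579, -0.1124, 0.1277]
tool_rot: [0.0, 0.974, -0.229, 0.003]
contact_force: [0.6, -0.1, 0.4]
gripper_width: 0.54
grasp_force: 61.6
d [-0.0732  0.3582 -0.0037] r [-0.0007 -0.0043  0.0067] rows>= 5.8
```

```bash
python3 -m inch '[{"dx":-0.01,"dy":0.055,"dz":0,"rx":0,"ry":0,"rz":0},{"dx":-0.02,"dy":0.11,"dz":0,"rx":0,"ry":0,"rz":0},{"dx":-0.03,"dy":0.16,"dz":0,"rx":0,"ry":0,"rz":0},{"dx":-0.045,"dy":0.22,"dz":0,"rx":0,"ry":0,"rz":0},{"dx":-0.055,"dy":0.275,"dz":0,"rx":0,"ry":0,"rz":0}]'
python3 -m inch '[{"dx":-0.01,"dy":0.05,"dz":0,"rx":0,"ry":0,"rz":0},{"dx":-0.018,"dy":0.083,"dz":0,"rx":0,"ry":0,"rz":0},{"dx":-0.018,"dy":0.083,"dz":0,"rx":0,"ry":0,"rz":0},{"dx":-0.018,"dy":0.083,"dz":0,"rx":0,"ry":0,"rz":0}]'
python3 - <<'E'
from h import *
print(tool()[0])
look(['cap','cap_bin','peg_bin','peg'],'w2.png',{'cap':.02,'peg':.01,'cap_bin':.03,'peg_bin':.03})
E
```

```text
time: 5.95
tool_pos: [0.4168, -0.29, 0.1226]
tool_rot: [-0.0, 0.974, -0.228, -0.0]
contact_force: [0.4, -0.4, -0.7]
gripper_width: 0.53
grasp_force: 61.6
time: 6.35
tool_pos: [0.3758, -0.3421, 0.1227]
tool_rot: [-0.001, 0.973, -0.229, -0.0]
contact_force: [0.8, 0.6, -1.2]
gripper_width: 0.529
grasp_force: 61.6
[ 0.3758 -0.3421  0.1227]
cap 0.73 [279. 283. 100.  96.] box@ [ 0.3133 -0.312 ] cen@ [ 0.3149 -0.3117] dir 162.7 ext 0.099 0.089
cap_bin 0.72 [299. 184. 309. 267.] box@ [ 0.3881 -0.3656] cen@ [ 0.3907 -0.3784] dir 75.3 ext 0.231 0.189
cap_bin 0.31 [281. 283.  99.  97.] box@ [ 0.3189 -0.3161] cen@ [ 0.32   -0.3144] dir 149.9 ext 0.094 0.085
peg_bin 0.82 [282. 346. 109.  47.] box@ [ 0.2536 -0.2854] cen@ [ 0.2509 -0.2897] dir 74.9 ext 0.105 0.051
peg_bin 0.65 [183.  49. 248.  99.] box@ [ 0.5178 -0.3359] cen@ [ 0.5407 -0.3219] dir 63.6 ext 0.198 0.095
peg_bin 0.41 [280. 283.  99.  95.] box@ [ 0.3185 -0.3151] cen@ [ 0.3202 -0.3144] dir 156.6 ext 0.093 0.084
peg 0.91 [ 60. 239.  27.  77.] box@ [ 0.4424 -0.1273] cen@ [ 0.4424 -0.1253] dir 152.2 ext 0.082 0.027
```

View pics/w2.png

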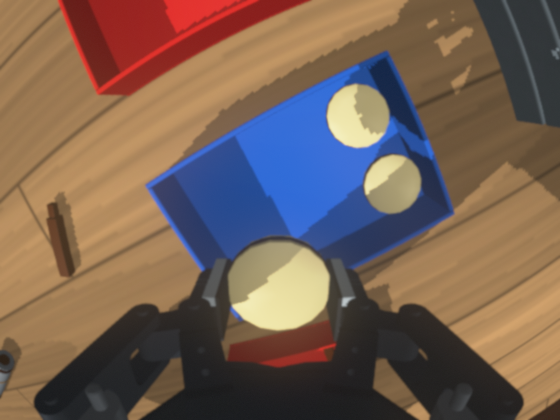

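The wrist view shows the blue bin's rim corners at (150,185), (387,53) and (453,213), with the cap in the fingers at (279,283). From these I'll work out the bin centre.

Run:
```python
from h import *
a,b,c=[atz('wrist',u,.055)[:2] for u in((150,185),(387,53),(453,213))]
print(a,b,c,np.linalg.norm(a-b),np.linalg.norm(b-c)); cen=(a+c)/2; y=(a-b)/np.linalg.norm(a-b); T=cen+.031*y; print(cen,y,T)
plan([*T,.03],down(np.arctan2(-y[1],-y[0])))
```

```text
[ 0.442  -0.2735] [ 0.4507 -0.458 ] [ 0.3242 -0.4638] 0.18472187375842022 0.12659272593579968
[ 0.3831 -0.3686] [-0.0473  0.9989] [ 0.3816 -0.3376]
d [ 0.0033 -0.0069  0.1164] r [-0.0002  0.0001 -0.3379] rows>= 3.4
```

```bash
python3 -m inch '[{"dx":0.003,"dy":-0.007,"dz":0,"rx":0,"ry":0,"rz":-0.09},{"dx":0.003,"dy":-0.007,"dz":0.02,"rx":0,"ry":0,"rz":-0.19},{"dx":0.003,"dy":-0.007,"dz":0.06,"rx":0,"ry":0,"rz":-0.28},{"dx":0.003,"dy":-0.007,"dz":0.11,"rx":0,"ry":0,"rz":-0.338},{"dx":0.003,"dy":-0.007,"dz":0.136,"rx":0,"ry":0,"rz":-0.338}]'
python3 -m inch '[{"dx":0,"dy":0,"dz":0,"rx":0,"ry":0,"rz":0},{"dx":0,"dy":0,"dz":0,"rx":0,"ry":0,"rz":0},{"dx":0,"dy":0,"dz":0,"rx":0,"ry":0,"rz":0}]'
python3 -m inch '[{"dx":0,"dy":0,"dz":0,"rx":0,"ry":0,"rz":0},{"dx":0,"dy":0,"dz":0,"rx":0,"ry":0,"rz":0},{"dx":0,"dy":0,"dz":0,"rx":0,"ry":0,"rz":0},{"dx":0,"dy":0,"dz":0,"rx":0,"ry":0,"rz":0}]' 0.4
```

```text
time: 7.1
tool_pos: [0.38, -0.3361, 0.0113]
tool_rot: [-0.002, 1.0, 0.024, -0.001]
contact_force: [0.3, 1.5, -0.3]
gripper_width: 0.538
grasp_force: 61.6
time: 7.4
tool_pos: [0.382, -0.3393, 0.0163]
tool_rot: [0.001, 1.0, 0.023, 0.001]
contact_force: [0.5, -0.1, -0.9]
gripper_width: 0.531
grasp_force: 65.3
time: 7.8
tool_pos: [0.381, -0.3386, 0.0149]
tool_rot: [0.0, 1.0, 0.023, 0.0]
contact_force: [0.2, 0.2, -1.1]
gripper_width: 0.701
grasp_force: 0.0
```

```bash
python3 -m inch '[{"dx":0,"dy":0,"dz":-0.04,"rx":0,"ry":0,"rz":0},{"dx":0,"dy":0,"dz":-0.09,"rx":0,"ry":0,"rz":0},{"dx":0,"dy":0,"dz":-0.15,"rx":0,"ry":0,"rz":0},{"dx":0,"dy":0,"dz":-0.15,"rx":0,"ry":0,"rz":0}]'
python3 - <<'E'
from h import *
plan([.443,-.124,.14],down(np.radians(-116.5)))
look(['cap'],'w3.png',{'cap':.03})
E
```

```text
time: 8.2
tool_pos: [0.3841, -0.3422, 0.1428]
tool_rot: [0.006, 1.0, 0.023, 0.005]
contact_force: [0.8, -1.0, 1.1]
gripper_width: 0.695
grasp_force: 0.0
d [ 0.086  -0.2692  0.0012] r [ 0.006  -0.0077  0.3388] rows>= 4.5
cap 0.87 [274. 206.  57.  56.] box@ [ 0.383  -0.3403] cen@ [ 0.3837 -0.3395] dir -178.4 ext 0.048 0.047
```

Cap is released in the bin at (0.383, -0.340). On to the peg.

```bash
python3 -m inch '[{"dx":0.017,"dy":-0.053,"dz":0,"rx":0,"ry":0,"rz":0.08},{"dx":0.034,"dy":-0.107,"dz":0,"rx":0,"ry":0,"rz":0.17},{"dx":0.05,"dy":-0.16,"dz":0,"rx":0,"ry":0,"rz":0.25},{"dx":0.069,"dy":-0.215,"dz":0,"rx":0,"ry":0,"rz":0.32},{"dx":0.086,"dy":-0.267,"dz":0,"rx":0,"ry":0,"rz":0.339}]'
python3 -m inch '[{"dx":0,"dy":0,"dz":0,"rx":0,"ry":0,"rz":0},{"dx":0,"dy":0,"dz":0,"rx":0,"ry":0,"rz":0},{"dx":0,"dy":0,"dz":0,"rx":0,"ry":0,"rz":0}]'
python3 - <<'E'
from h import *
print(tool()[0]); look(['peg'],'w4.png',{'peg':.010})
plan([.443,-.124,.0],down(np.radians(-116.5)))
E
```

```text
time: 8.8
tool_pos: [0.4387, -0.1195, 0.1323]
tool_rot: [-0.0, 0.973, -0.231, -0.002]
contact_force: [0.9, -0.8, 0.4]
gripper_width: 0.698
grasp_force: 0.0
time: 9.1
tool_pos: [0.439, -0.1224, 0.1334]
tool_rot: [0.0, 0.973, -0.23, -0.001]
contact_force: [0.1, -0.1, -0.7]
gripper_width: 0.698
grasp_force: 0.0
[ 0.439  -0.1224  0.1334]
peg 0.81 [276. 196.  18.  94.] box@ [ 0.4437 -0.1225] cen@ [ 0.4416 -0.1223] dir 153.4 ext 0.08 0.014
d [ 0.0049 -0.001   0.1674] r [ 0.0002  0.0007 -0.0015] rows>= 2.7
```

```bash
python3 -m inch '[{"dx":0.004,"dy":0,"dz":0.05,"rx":0,"ry":0,"rz":0},{"dx":0.004,"dy":0,"dz":0.1,"rx":0,"ry":0,"rz":0},{"dx":0.004,"dy":0,"dz":0.14,"rx":0,"ry":0,"rz":0},{"dx":0.004,"dy":0,"dz":0.158,"rx":0,"ry":0,"rz":0},{"dx":0.004,"dy":0,"dz":0.158,"rx":0,"ry":0,"rz":0}]'
python3 -m inch '[{"dx":0,"dy":0,"dz":0,"rx":0,"ry":0,"rz":0},{"dx":0,"dy":0,"dz":0,"rx":0,"ry":0,"rz":0},{"dx":0,"dy":0,"dz":0,"rx":0,"ry":0,"rz":0},{"dx":0,"dy":0,"dz":0,"rx":0,"ry":0,"rz":0},{"dx":0,"dy":0,"dz":0,"rx":0,"ry":0,"rz":0}]' -1
python3 -m inch '[{"dx":0,"dy":0,"dz":0,"rx":0,"ry":0,"rz":0},{"dx":0,"dy":0,"dz":0,"rx":0,"ry":0,"rz":0},{"dx":0,"dy":0,"dz":0,"rx":0,"ry":0,"rz":0},{"dx":0,"dy":0,"dz":0,"rx":0,"ry":0,"rz":0}]'
```

```text
time: 9.7
tool_pos: [0.44, -0.1233, 0.0052]
tool_rot: [-0.001, 0.973, -0.23, -0.003]
contact_force: [-0.9, -0.2, 0.3]
gripper_width: 0.705
grasp_force: 0.0
time: 10.2
tool_pos: [0.444, -0.124, 0.0099]
tool_rot: [0.0, 0.973, -0.229, 0.001]
contact_force: [-1.2, -0.5, 6.2]
gripper_width: 0.132
grasp_force: 58.8
time: 10.6
tool_pos: [0.4439, -0.124, 0.0099]
tool_rot: [0.001, 0.973, -0.229, 0.001]
contact_force: [-1.7, -0.8, 6.8]
gripper_width: 0.137
grasp_force: 58.8
```

```bash
python3 -m inch '[{"dx":0,"dy":0,"dz":-0.04,"rx":0,"ry":0,"rz":0},{"dx":0,"dy":0,"dz":-0.09,"rx":0,"ry":0,"rz":0},{"dx":0,"dy":0,"dz":-0.14,"rx":0,"ry":0,"rz":0},{"dx":0,"dy":0,"dz":-0.16,"rx":0,"ry":0,"rz":0}]'
python3 - <<'E'
from h import *
plan([.578,-.343,.14],down(np.radians(-90)))
E
```

```text
time: 11.0
tool_pos: [0.4449, -0.1242, 0.1411]
tool_rot: [0.001, 0.973, -0.229, 0.004]
contact_force: [0.2, -0.3, -0.1]
gripper_width: 0.135
grasp_force: 58.8
d [0.2709 0.1706 0.0035] r [ 0.001  -0.0052 -0.3084] rows>= 5.1
```

```bash
python3 -m inch '[{"dx":0.05,"dy":0.03,"dz":0,"rx":0,"ry":0,"rz":0},{"dx":0.1,"dy":0.06,"dz":0,"rx":0,"ry":0,"rz":-0.07},{"dx":0.15,"dy":0.095,"dz":0,"rx":0,"ry":0,"rz":-0.15},{"dx":0.2,"dy":0.13,"dz":0,"rx":0,"ry":0,"rz":-0.22},{"dx":0.25,"dy":0.16,"dz":0,"rx":0,"ry":0,"rz":-0.308}]'
python3 -m inch '[{"dx":0.02,"dy":0,"dz":0,"rx":0,"ry":0,"rz":0},{"dx":0.02,"dy":0,"dz":0,"rx":0,"ry":0,"rz":0},{"dx":0.02,"dy":0,"dz":0,"rx":0,"ry":0,"rz":0}]'
python3 - <<'E'
from h import *
print(tool()[0],state()['grasp_force'])
ci,im=look(['peg_bin','peg'],'w5.png',{'peg':.14,'peg_bin':.03})
plan([.578,-.343,.14],down(np.radians(-90)))
E
```

```text
time: 11.5
tool_pos: [0.5652, -0.329, 0.1361]
tool_rot: [0.0, 1.0, 0.002, 0.0]
contact_force: [0.6, 0.5, 0.3]
gripper_width: 0.133
grasp_force: 58.8
time: 11.8
tool_pos: [0.5801, -0.3266, 0.1357]
tool_rot: [-0.0, 1.0, -0.0, -0.0]
contact_force: [0.3, -0.3, -0.8]
gripper_width: 0.133
grasp_force: 58.9
[ 0.5801 -0.3266  0.1357] 58.85730743408203
peg_bin 0.95 [328. 207. 255. 174.] box@ [ 0.58   -0.3665] cen@ [ 0.5874 -0.3663] dir 79.1 ext 0.222 0.171
peg 0.7 [278. 268.  32. 150.] box@ [ 0.5843 -0.3266] cen@ [ 0.584  -0.3266] dir -179.5 ext 0.083 0.015
d [-0.0023  0.0209 -0.0048] r [-0.0001  0.0003 -0.0001] rows>= 0.3
```

View pics/w5.png

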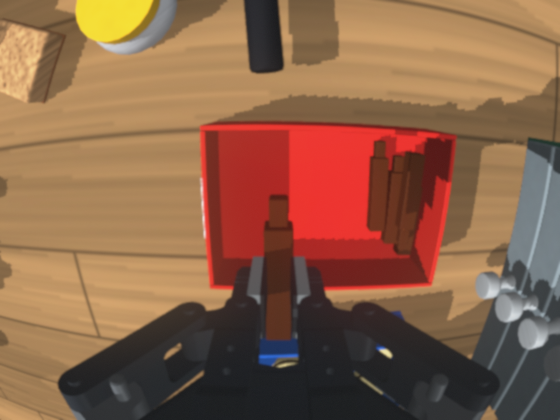

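The peg is held at (278,268), above the red bin. The bin's rim corners are at (203,125), (455,138), (433,285) and (212,289).

Run:
```python
from h import *
a,b,c,d=[atz('wrist',u,.055)[:2] for u in((203,126),(455,138),(433,285),(212,288))]
print(a,b,c,d); cen=(a+b+c+d)/4; y=(a-b)/np.linalg.norm(a-b); T=cen+.031*y; print(cen,y,T)
plan([*T,.016],down(np.arctan2(-y[1],-y[0])))
```

```text
[ 0.6465 -0.274 ] [ 0.6424 -0.4602] [ 0.516  -0.4612] [ 0.5181 -0.272 ]
[ 0.5808 -0.3669] [0.0219 0.9998] [ 0.5814 -0.3359]
d [0.0021 0.012  0.1502] r [-0.0001  0.0003  0.0145] rows>= 2.4
```

```bash
python3 -m inch '[{"dx":-0.003,"dy":0.012,"dz":0.04,"rx":0,"ry":0,"rz":0.014},{"dx":-0.003,"dy":0.012,"dz":0.09,"rx":0,"ry":0,"rz":0.014},{"dx":-0.003,"dy":0.012,"dz":0.13,"rx":0,"ry":0,"rz":0.014},{"dx":-0.003,"dy":0.012,"dz":0.148,"rx":0,"ry":0,"rz":0.014},{"dx":-0.003,"dy":0.012,"dz":0.148,"rx":0,"ry":0,"rz":0.014}]'
python3 -m inch '[{"dx":0,"dy":0,"dz":0,"rx":0,"ry":0,"rz":0},{"dx":0,"dy":0,"dz":0,"rx":0,"ry":0,"rz":0},{"dx":0,"dy":0,"dz":0,"rx":0,"ry":0,"rz":0}]'
python3 -m inch '[{"dx":0,"dy":0,"dz":0,"rx":0,"ry":0,"rz":0},{"dx":0,"dy":0,"dz":0,"rx":0,"ry":0,"rz":0},{"dx":0,"dy":0,"dz":0,"rx":0,"ry":0,"rz":0},{"dx":0,"dy":0,"dz":0,"rx":0,"ry":0,"rz":0}]' -0.2
python3 -m inch '[{"dx":0,"dy":0,"dz":-0.04,"rx":0,"ry":0,"rz":0},{"dx":0,"dy":0,"dz":-0.1,"rx":0,"ry":0,"rz":0},{"dx":0,"dy":0,"dz":-0.16,"rx":0,"ry":0,"rz":0},{"dx":0,"dy":0,"dz":-0.22,"rx":0,"ry":0,"rz":0},{"dx":0,"dy":0,"dz":-0.26,"rx":0,"ry":0,"rz":0}]'
python3 - <<'E'
from h import *
look(['peg','cap'],'w6.png',{'peg':.02,'cap':.03})
plan([.571,.197,.25],down(np.radians(-107)))
E
```

```text
time: 12.45
tool_pos: [0.5764, -0.3353, 0.0156]
tool_rot: [-0.001, 1.0, -0.011, -0.002]
contact_force: [-0.4, -0.9, 0.7]
gripper_width: 0.128
grasp_force: 69.6
time: 12.75
tool_pos: [0.5793, -0.3376, 0.0201]
tool_rot: [0.001, 1.0, -0.011, 0.001]
contact_force: [-0.2, 0.1, -0.2]
gripper_width: 0.131
grasp_force: 69.6
time: 13.15
tool_pos: [0.5781, -0.3367, 0.0177]
tool_rot: [0.0, 1.0, -0.011, 0.0]
contact_force: [1.1, 0.1, 0.1]
gripper_width: 0.402
grasp_force: 0.0
time: 13.65
tool_pos: [0.579, -0.3374, 0.2306]
tool_rot: [0.002, 1.0, -0.011, 0.002]
contact_force: [0.3, -0.4, 1.2]
gripper_width: 0.395
grasp_force: 0.0
peg 0.96 [279. 179.  13.  71.] box@ [ 0.5787 -0.3385] cen@ [ 0.5754 -0.3377] dir 179.1 ext 0.079 0.014
peg 0.27 [ 9. 71. 18. 72.] box@ [0.7514 0.027 ] cen@ [0.7545 0.0329] dir 178.9 ext 0.101 0.038
cap 0.7 [283. 325.  34.  32.] box@ [ 0.387  -0.3397] cen@ [ 0.3885 -0.3387] dir 177.9 ext 0.056 0.048
d [-0.0251 -0.668  -0.0278] r [ 0.0022 -0.0043  0.1833] rows>= 10.7
```

```bash
python3 -m inch '[{"dx":0,"dy":-0.06,"dz":-0.01,"rx":0,"ry":0,"rz":0},{"dx":0,"dy":-0.12,"dz":-0.02,"rx":0,"ry":0,"rz":0.04},{"dx":0,"dy":-0.18,"dz":-0.025,"rx":0,"ry":0,"rz":0.1},{"dx":-0.01,"dy":-0.24,"dz":-0.025,"rx":0,"ry":0,"rz":0.15},{"dx":-0.012,"dy":-0.3,"dz":-0.025,"rx":0,"ry":0,"rz":0.183}]' 1
python3 - <<'E'
from h import *
plan([.571,.185,.25],down(np.radians(-107)))
E
```

```text
time: 14.3
tool_pos: [0.5722, -0.0946, 0.2435]
tool_rot: [-0.0, 0.989, -0.149, -0.002]
contact_force: [0.1, 0.3, -0.1]
gripper_width: 1.0
grasp_force: 0.0
d [-0.1045 -0.3335 -0.0078] r [-0.      0.0023 -0.0017] rows>= 5.6
```

```bash
python3 -m inch '[{"dx":-0.018,"dy":-0.058,"dz":0,"rx":0,"ry":0,"rz":0},{"dx":-0.036,"dy":-0.115,"dz":0,"rx":0,"ry":0,"rz":0},{"dx":-0.054,"dy":-0.172,"dz":0,"rx":0,"ry":0,"rz":0},{"dx":-0.072,"dy":-0.23,"dz":0,"rx":0,"ry":0,"rz":0},{"dx":-0.088,"dy":-0.28,"dz":0,"rx":0,"ry":0,"rz":0}]'
python3 -m inch '[{"dx":-0.015,"dy":-0.045,"dz":0,"rx":0,"ry":0,"rz":0},{"dx":-0.015,"dy":-0.045,"dz":0,"rx":0,"ry":0,"rz":0},{"dx":-0.015,"dy":-0.045,"dz":0,"rx":0,"ry":0,"rz":0},{"dx":-0.015,"dy":-0.045,"dz":0,"rx":0,"ry":0,"rz":0}]'
python3 - <<'E'
from h import *
print(tool()[0])
ci,im=look(['rung','blank_mid','cradle','lens','camera_stand'],'w7.png',{'rung':.05,'blank_mid':.05,'cradle':.046,'lens':.26,'camera_stand':.01})
E
```

```text
time: 14.8
tool_pos: [0.5704, 0.1405, 0.2433]
tool_rot: [0.0, 0.989, -0.147, -0.002]
contact_force: [0.7, 0.5, 0.7]
gripper_width: 1.001
grasp_force: 0.0
time: 15.2
tool_pos: [0.5704, 0.1752, 0.2444]
tool_rot: [0.001, 0.989, -0.148, -0.001]
contact_force: [-0.2, 0.2, 0.2]
gripper_width: 1.001
grasp_force: 0.0
[0.5704 0.1752 0.2444]
rung 0.57 [255. 186.  40. 185.] box@ [0.5727 0.2005] cen@ [0.5709 0.2013] dir 163.7 ext 0.208 0.038
blank_mid 0.57 [348. 194.  40. 180.] box@ [0.5351 0.1056] cen@ [0.5391 0.1071] dir 163.4 ext 0.211 0.038
cradle 0.96 [299. 186. 188. 126.] box@ [0.558  0.1551] cen@ [0.5585 0.1566] dir 70.8 ext 0.204 0.15
lens 0.57 [ 20. 370.  41. 101.] box@ [0.5401 0.3935] cen@ [0.5437 0.3962] dir 125.4 ext 0.187 0.042
camera_stand 0.88 [ 54. 305. 109. 229.] box@ [0.4746 0.6067] cen@ [0.5312 0.593 ] dir 123.9 ext 0.911 0.204
```

View pics/w7.png

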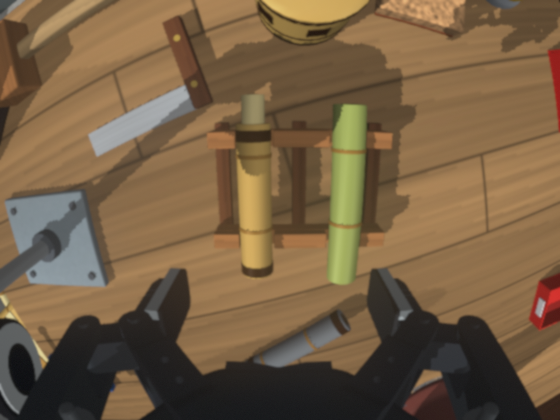

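The golden rung runs from (257,273) to its tenon end at (252,96), with the cross pieces at rows 139 and 239. The stand plate's corners are at (8,198), (85,190), (105,286) and (22,283), the column base is at (47,243), and the lens ring is at the left edge near (10,370).

Run:
```python
from h import *
P=[atz('wrist',u,.014)[:2] for u in((8,198),(85,190),(105,286),(22,283))]; print(P)
print('sides',[np.linalg.norm(P[i]-P[(i+1)%4]).round(3) for i in range(4)],'cen',np.mean(P,0))
for i in(0,3):
    pass
v=(P[1]-P[0])+(P[2]-P[3]); w=(P[2]-P[1])+(P[3]-P[0]); print('dir v',np.degrees(np.arctan2(v[1],v[0])),'w',np.degrees(np.arctan2(w[1],w[0])))
print('col',atz('wrist',(47,243),.014))
b,a=[atz('wrist',u,.05) for u in((252,97),(257,271))];print('rung',a,b,np.linalg.norm(a-b),(a+b)/2,np.degrees(np.arctan2(*(b-a)[1::-1])))
f,g=[atz('wrist',u,.046) for u in((300,139),(300,240))];print('cross',f,g,np.linalg.norm(f-g))
r=[ray('wrist',(10,370)),ray('scene',(387,150.5)),ray('top',(168,190))]
for s in (r,r[:2],r[1:]):print('lens',tri(s))
plan([*((a+b)/2)[:2],.2],down(np.arctan2(*(b-a)[1::-1])-np.pi/2))
```

```text
[array([0.6727, 0.5891]), array([0.6325, 0.4291]), array([0.4903, 0.4721]), array([0.5319, 0.6572])]
sides [np.float64(0.165), np.float64(0.149), np.float64(0.19), np.float64(0.156)] cen [0.5818 0.5369]
dir v -103.32816571374367 w 158.5714504899663
col [0.5821 0.5438 0.014 ]
rung [0.4747 0.2311 0.05  ] [0.6642 0.1746 0.05  ] 0.1976893303334309 [0.5694 0.2028 0.05  ] -16.62049375620265
cross [0.6071 0.1401 0.046 ] [0.4967 0.1719 0.046 ] 0.1148675075293089
lens [0.5467 0.3801 0.2731]
lens [0.5548 0.3721 0.2811]
lens [0.5437 0.38   0.2697]
d [-0.0119 -0.0324  0.0572] r [-0.     -0.0001 -0.005 ] rows>= 1.1
```

```bash
python3 -m inch '[{"dx":-0.012,"dy":-0.032,"dz":0,"rx":0,"ry":0,"rz":-0.004},{"dx":-0.012,"dy":-0.032,"dz":0.05,"rx":0,"ry":0,"rz":-0.004},{"dx":-0.012,"dy":-0.032,"dz":0.1,"rx":0,"ry":0,"rz":-0.004},{"dx":-0.012,"dy":-0.032,"dz":0.13,"rx":0,"ry":0,"rz":-0.004},{"dx":-0.012,"dy":-0.032,"dz":0.13,"rx":0,"ry":0,"rz":-0.004}]'
python3 -m inch '[{"dx":0,"dy":0,"dz":0,"rx":0,"ry":0,"rz":0},{"dx":0,"dy":0,"dz":0,"rx":0,"ry":0,"rz":0}]'
python3 - <<'E'
from h import *
print(tool()[0])
ci,im=look(['rung'],'w8.png',{'rung':.05})
plan([.5694,.2028,.033],down(np.radians(-106.6)))
E
```

```text
time: 16.0
tool_pos: [0.566, 0.2024, 0.1366]
tool_rot: [0.002, 0.989, -0.145, -0.004]
contact_force: [-0.7, 0.4, 0.1]
gripper_width: 1.0
grasp_force: 0.0
time: 16.2
tool_pos: [0.5707, 0.2036, 0.1444]
tool_rot: [-0.001, 0.989, -0.145, 0.002]
contact_force: [0.2, 0.3, 0.8]
gripper_width: 1.001
grasp_force: 0.0
[0.5707 0.2036 0.1444]
rung 0.89 [282. 204.  54. 251.] box@ [0.5762 0.1993] cen@ [0.5759 0.2001] dir 163.5 ext 0.213 0.037
rung 0.75 [356. 365.  28.  21.] box@ [0.3896 0.1744] cen@ [0.3899 0.1751] dir 120.5 ext 0.032 0.015
d [-0.0016  0.0018  0.1392] r [-0.0014 -0.0024 -0.0005] rows>= 2.2
```

```bash
python3 -m inch '[{"dx":0,"dy":0.002,"dz":0.04,"rx":0,"ry":0,"rz":0},{"dx":0,"dy":0.002,"dz":0.08,"rx":0,"ry":0,"rz":0},{"dx":0,"dy":0.002,"dz":0.12,"rx":0,"ry":0,"rz":0},{"dx":0,"dy":0.002,"dz":0.137,"rx":0,"ry":0,"rz":0},{"dx":0,"dy":0.002,"dz":0.137,"rx":0,"ry":0,"rz":0}]'
python3 -m inch '[{"dx":0,"dy":0,"dz":0,"rx":0,"ry":0,"rz":0},{"dx":0,"dy":0,"dz":0,"rx":0,"ry":0,"rz":0},{"dx":0,"dy":0,"dz":0,"rx":0,"ry":0,"rz":0}]'
python3 -m inch '[{"dx":0,"dy":0,"dz":0,"rx":0,"ry":0,"rz":0},{"dx":0,"dy":0,"dz":0,"rx":0,"ry":0,"rz":0},{"dx":0,"dy":0,"dz":0,"rx":0,"ry":0,"rz":0},{"dx":0,"dy":0,"dz":0,"rx":0,"ry":0,"rz":0},{"dx":0,"dy":0,"dz":0,"rx":0,"ry":0,"rz":0}]' -1
python3 -m inch '[{"dx":0,"dy":0,"dz":0,"rx":0,"ry":0,"rz":0},{"dx":0,"dy":0,"dz":0,"rx":0,"ry":0,"rz":0},{"dx":0,"dy":0,"dz":0,"rx":0,"ry":0,"rz":0},{"dx":0,"dy":0,"dz":0,"rx":0,"ry":0,"rz":0}]'
```

```text
time: 16.8
tool_pos: [0.5675, 0.2016, 0.0306]
tool_rot: [0.001, 0.989, -0.145, -0.002]
contact_force: [-0.0, -0.1, 0.2]
gripper_width: 1.0
grasp_force: 0.0
time: 17.1
tool_pos: [0.5702, 0.2023, 0.0343]
tool_rot: [-0.001, 0.989, -0.145, 0.002]
contact_force: [0.1, -0.8, -0.3]
gripper_width: 0.998
grasp_force: 0.0
time: 17.6
tool_pos: [0.5689, 0.2019, 0.0325]
tool_rot: [-0.0, 0.989, -0.145, 0.0]
contact_force: [-0.8, -0.9, 3.2]
gripper_width: 0.404
grasp_force: 59.8
time: 18.0
tool_pos: [0.5689, 0.2019, 0.0325]
tool_rot: [-0.0, 0.989, -0.145, 0.0]
contact_force: [-0.8, -1.8, 4.0]
gripper_width: 0.404
grasp_force: 59.9
```

```bash
python3 -m inch '[{"dx":0,"dy":0,"dz":-0.03,"rx":0,"ry":0,"rz":0},{"dx":0,"dy":0,"dz":-0.08,"rx":0,"ry":0,"rz":0},{"dx":0,"dy":0,"dz":-0.13,"rx":0,"ry":0,"rz":0},{"dx":0,"dy":0,"dz":-0.18,"rx":0,"ry":0,"rz":0},{"dx":0,"dy":0,"dz":-0.2,"rx":0,"ry":0,"rz":0}]'
cat >> h.py <<'E'
def final(lens,psi,dist,off=.0175):
    c,s=np.cos(psi),np.sin(psi);k=np.radians(20)
    X=np.array([np.cos(k)*c,np.cos(k)*s,np.sin(k)]);Z=np.array([np.sin(k)*c,np.sin(k)*s,-np.cos(k)]);Y=np.cross(Z,X)
    P=np.array(lens)-(dist+.1)*X+off*Z; print('target',P); plan(P,Ro.from_matrix(np.c_[X,Y,Z])); return X,Z
E
python3 - <<'E'
from h import *
final([.5455,.383,.272],np.radians(77.3),.20)
E
```

```text
time: 18.5
tool_pos: [0.5703, 0.2024, 0.1961]
tool_rot: [-0.001, 0.989, -0.145, 0.003]
contact_force: [0.1, -0.1, -1.4]
gripper_width: 0.403
grasp_force: 60.0
target [0.4848 0.1138 0.1529]
d [-0.0709  0.1369  0.0532] r [ 0.1917  0.1735 -1.0802] rows>= 11.1
```

```bash
python3 -m inch '[{"dx":-0.015,"dy":0.03,"dz":0,"rx":0,"ry":0,"rz":-0.09},{"dx":-0.03,"dy":0.06,"dz":0,"rx":0,"ry":0,"rz":-0.18},{"dx":-0.045,"dy":0.09,"dz":0,"rx":0,"ry":0,"rz":-0.28},{"dx":-0.06,"dy":0.12,"dz":0,"rx":0,"ry":0,"rz":-0.38},{"dx":-0.07,"dy":0.137,"dz":0,"rx":0,"ry":0,"rz":-0.47}]'
python3 - <<'E'
from h import *
final([.5455,.383,.272],np.radians(77.3),.20)
E
```

```text
time: 19.0
tool_pos: [0.4814, 0.1119, 0.1894]
tool_rot: [-0.0, 0.978, 0.208, -0.002]
contact_force: [0.7, 0.1, -1.7]
gripper_width: 0.403
grasp_force: 60.1
target [0.4848 0.1138 0.1529]
d [ 0.0051 -0.0004  0.0456] r [ 0.1062  0.2176 -0.6134] rows>= 6.6
```

```bash
python3 -m inch '[{"dx":0,"dy":0,"dz":0,"rx":0.016,"ry":0.033,"rz":-0.09},{"dx":0,"dy":0,"dz":0,"rx":0.032,"ry":0.065,"rz":-0.185},{"dx":0,"dy":0,"dz":0,"rx":0.048,"ry":0.1,"rz":-0.28},{"dx":0.002,"dy":0,"dz":0.005,"rx":0.064,"ry":0.13,"rz":-0.37},{"dx":0.005,"dy":0,"dz":0.01,"rx":0.079,"ry":0.163,"rz":-0.46}]'
python3 - <<'E'
from h import *
final([.5455,.383,.272],np.radians(77.3),.20)
E
```

```text
time: 19.5
tool_pos: [0.4862, 0.1146, 0.182]
tool_rot: [-0.082, 0.841, 0.524, 0.105]
contact_force: [0.2, -0.8, -1.1]
gripper_width: 0.403
grasp_force: 60.1
target [0.4848 0.1138 0.1529]
d [-0.0112 -0.      0.0346] r [ 0.0284  0.0528 -0.1527] rows>= 1.6
```

```bash
python3 -m inch '[{"dx":-0.005,"dy":0,"dz":0.015,"rx":0.014,"ry":0.026,"rz":-0.076},{"dx":-0.011,"dy":0,"dz":0.034,"rx":0.028,"ry":0.053,"rz":-0.153},{"dx":-0.011,"dy":0,"dz":0.034,"rx":0.028,"ry":0.053,"rz":-0.153},{"dx":-0.011,"dy":0,"dz":0.034,"rx":0.028,"ry":0.053,"rz":-0.153}]'
python3 - <<'E'
from h import *
final([.5455,.383,.272],np.radians(77.3),.20)
s=save('scene','s2.png')[:,:,::-1];t=save('top','t2.png')[:,:,::-1]
print([(c,d['bbox'],d['confidence']) for c in('scene','top') for n in('lens','rung') for d in nets.boxes_of(c,n)[:3]])
a=cv2.resize(s[90:240,300:460],(400,375),interpolation=cv2.INTER_CUBIC);b=cv2.resize(t[150:270,90:218],(400,375),interpolation=cv2.INTER_CUBIC)
cv2.imwrite('pics/c2.png',np.hstack([a,b]))
E
```

```text
time: 19.9
tool_pos: [0.4851, 0.1136, 0.154]
tool_rot: [-0.108, 0.772, 0.612, 0.135]
contact_force: [0.0, -0.7, -0.8]
gripper_width: 0.401
grasp_force: 60.1
target [0.4848 0.1138 0.1529]
d [-0.0002 -0.0003  0.0013] r [ 0.0007  0.0016 -0.0056] rows>= 0.1
[('scene', [416.2, 141.3, 71.6, 42.1], 0.85), ('scene', [351.2, 305.0, 53.8, 60.7], 0.21), ('scene', [290.5, 206.8, 67.4, 46.6], 0.91), ('scene', [132.1, 289.0, 19.3, 16.7], 0.65), ('scene', [289.6, 188.8, 44.9, 41.5], 0.55), ('top', [134.3, 183.2, 76.6, 37.5], 0.56), ('top', [226.8, 266.1, 52.5, 29.4], 0.92), ('top', [247.2, 210.2, 32.3, 18.5], 0.69), ('top', [393.3, 244.0, 13.8, 14.4], 0.16)]
```

View pics/c2.png

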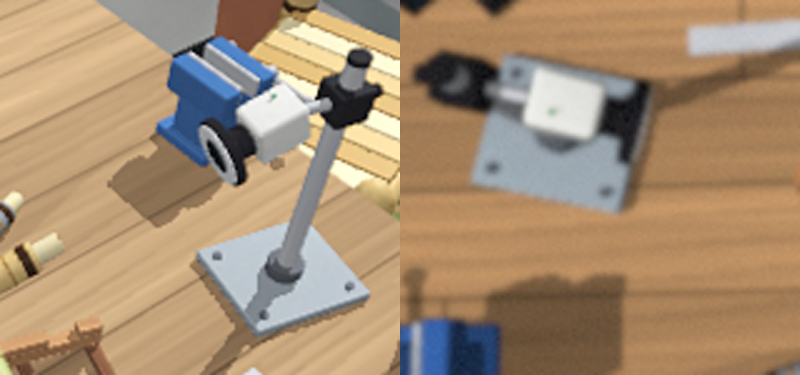

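In the scene image the tenon end is at about (324,187), pointing at the ring centred near (388.5,150.3). In the top image the ring's front is at about (166,189).

Run:
```python
from h import *
def proj(c,X):
    ci=optics.camera_info(c);q=np.array(ci['R'])@X+np.array(ci['t']);return np.array([ci['fx']*q[0]/q[2]+ci['cx'],ci['fy']*q[1]/q[2]+ci['cy']])
p,R=tool();M=R.as_matrix();mid=p-.0175*M[:,2];ten=mid+.1*M[:,0];far=ten+.2*M[:,0]
for c in('scene','top'):
    print(c,'tenon',proj(c,ten),'lens pred',proj(c,far),'aim',proj(c,np.array([.5455,.383,.272])))
L=tri([ray('scene',(388.5,150.3)),ray('top',(166,189))]);print('lens',L,proj('scene',L),proj('top',L))
t=cv2.imread('pics/t2.png')
a=cv2.resize(t[160:230,150:270],(800,467),interpolation=cv2.INTER_CUBIC);cv2.imwrite('pics/c3.png',a)
```

```text
scene tenon [322.9323 186.5384] lens pred [387.9897 149.6686] aim [387.0677 150.0253]
top tenon [231.8109 203.5639] lens pred [165.4889 187.3928] aim [165.7626 188.4553]
lens [0.546  0.3849 0.2699] [387.534  150.4525] [165.2904 188.4341]
```

View pics/c3.png

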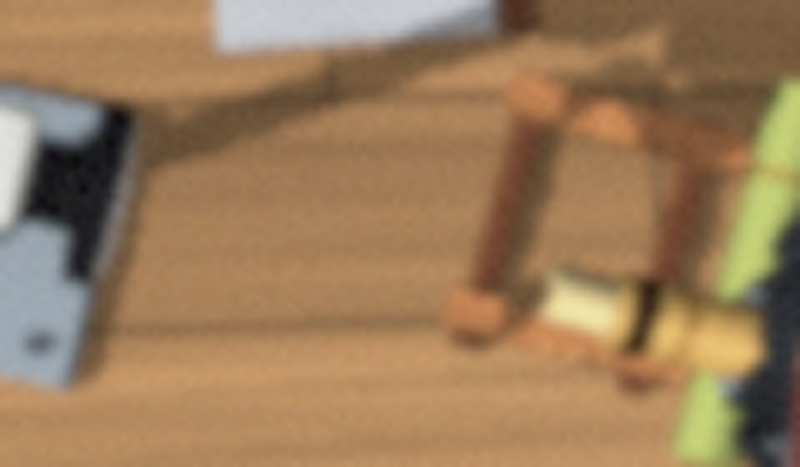

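In the top view the tenon end is at (231.7,204.2), which matches the prediction. The ring edge faces about 13.6° off -y, consistent with the assumed yaw, so I'll advance to 120 mm.

Run:
```python
from h import *
final([.5455,.383,.271],np.radians(77.3),.12)
```

```text
target [0.5014 0.1872 0.1793]
d [ 0.0976 -0.0022  0.0049] r [ 0.0032  0.0009 -0.0024] rows>= 1.6
```

```bash
python3 -m inch '[{"dx":0.03,"dy":-0.001,"dz":0.003,"rx":0,"ry":0,"rz":0},{"dx":0.055,"dy":-0.002,"dz":0.004,"rx":0,"ry":0,"rz":0},{"dx":0.08,"dy":-0.002,"dz":0.004,"rx":0,"ry":0,"rz":0},{"dx":0.098,"dy":-0.002,"dz":0.004,"rx":0,"ry":0,"rz":0},{"dx":0.098,"dy":-0.002,"dz":0.004,"rx":0,"ry":0,"rz":0}]'
python3 -m inch '[{"dx":0,"dy":0,"dz":0,"rx":0,"ry":0,"rz":0},{"dx":0,"dy":0,"dz":0,"rx":0,"ry":0,"rz":0},{"dx":0,"dy":0,"dz":0,"rx":0,"ry":0,"rz":0},{"dx":0,"dy":0,"dz":0,"rx":0,"ry":0,"rz":0},{"dx":0,"dy":0,"dz":0,"rx":0,"ry":0,"rz":0}]'
python3 - <<'E'
from h import *
final([.5455,.383,.271],np.radians(77.3),.12)
s=save('scene','s3.png')[:,:,::-1];t=save('top','t3.png')[:,:,::-1]
for n in('cap','peg'): print([(c,d['bbox'],d['confidence'],atz(c,d['bbox'][:2],.02)) for c in('scene','top') for d in nets.boxes_of(c,n)[:4]])
a=cv2.resize(s[100:220,300:428],(400,375),interpolation=cv2.INTER_CUBIC);b=cv2.resize(t[150:270,130:258],(400,375),interpolation=cv2.INTER_CUBIC)
cv2.imwrite('pics/c4.png',np.hstack([a,b]))
E
```

```text
time: 20.7
tool_pos: [0.5018, 0.1882, 0.1806]
tool_rot: [-0.107, 0.77, 0.614, 0.137]
contact_force: [0.1, -0.3, -0.3]
gripper_width: 0.4
grasp_force: 60.1
time: 21.2
tool_pos: [0.5011, 0.1865, 0.1791]
tool_rot: [-0.107, 0.771, 0.613, 0.136]
contact_force: [-0.3, 0.8, -1.4]
gripper_width: 0.404
grasp_force: 60.1
target [0.5014 0.1872 0.1793]
d [0.0009 0.0001 0.    ] r [ 0.0024  0.001  -0.0033] rows>= 0.0
[('scene', [132.2, 292.0, 18.8, 15.3], 0.84, array([ 0.384 , -0.3382,  0.02  ])), ('scene', [350.6, 303.9, 53.1, 59.9], 0.47, array([0.7501, 0.114 , 0.02  ])), ('top', [395.2, 243.3, 13.6, 15.2], 0.47, array([ 0.3789, -0.3474,  0.02  ])), ('top', [130.9, 186.7, 77.3, 37.6], 0.27, array([0.5991, 0.5663, 0.02  ]))]
[('scene', [165.5, 350.2, 18.2, 25.6], 0.74, array([ 0.5815, -0.3375,  0.02  ]))]
```

View pics/c4.png

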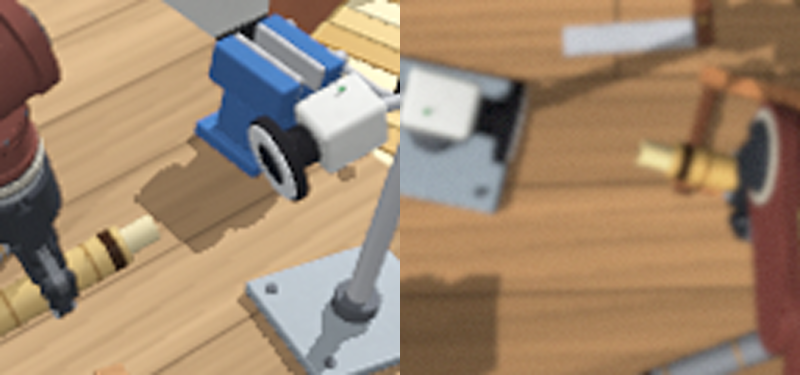

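The tenon (scene crop (155,230), top crop (640,153)) lines up with the ring at (277,157) and (517,123). The gap scales to about 120 mm, so I'm handing in.

```bash
python3 -c "
from plant import ticket
print(ticket.job_done())"
```

```text
the job is handed in; nothing more can be done
None
```

The job is handed in, with no verdict returned: the cap is in the blue bin, the peg is in the larger red bin, and the rung is held still with its tenon aimed at the lens, about 120 mm away by my measurement.

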